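# Open the vise and hold the offset lever level over its jaws

## Robot

A 6-joint arm with a two-finger parallel gripper is mounted at the origin on the work surface. World frame = base frame: x ahead of the robot, y to its left, z up, the work surface at z = 0. Lengths are in m, angles in degrees, forces in N, time in s.
With the tool pointing down it reaches from about 0.4 to 0.825 m from the base axis. Payload 7 kg.
Tool frame: the origin (TCP) lies between the finger pads; the fingertips stand 19 mm ahead of it and the grasp point (between the pads) is the TCP; z points along the fingers, y is the line along which they close (so a half turn about z gives the same grasp; the last joint's range is limited). The gripper opens to 88 mm and grips with 3 to 60 N. Pads are 19 mm wide; open, the fingers measure 130 mm over their backs; the gripper's body (78 mm by 193 mm) begins 47 mm behind the grasp point.
Start: joints at [81.767, 20.546, 0.682, 0, -70.136, -16.507], TCP at [0.282, 0.613, 0.246] pointing down, gripper open.
Joint ranges: [-176.03, 176.03], [-82.01, 121.73], [-58.28, 71.71], [-173.87, 95.51], [-174.79, -0.11], [-173.66, 173.66]. Speed limits (degrees/s): [136.94, 136.94, 172.46, 180, 180, 180].

## Interface

Orientations are given as [roll, pitch, yaw] about the fixed x, y, z axes, in that order (R = Rz(yaw) Ry(pitch) Rx(roll)).
In Python, from plant import get_obs, snapshot, close_job, spot_in, spot_point gives the robot as it stands.
- The arm moves only by the tool play_rows, never from a script. Its argument "plan" is a list of rows, each a list of 6 numbers: the shift along the tool's x, y, z in cm, then the turn, a rotation vector about the tool's x, y, z in degrees. A call has 1 to 20 rows; each row shifts and turns the commanded pose from where the row before left it, along the tool's axes as they then stand; what a row does not reach is not made up. A row lasts 1/12 s, in which the tool goes at most 41.7 mm and 7.16 degrees, less where a joint would pass 70% of its speed; a pose out of reach is approached as far as the arm can. A call is refused whole if a number of a shift passes 4.17 or a number of a turn 7.16, either way. A call with a gripper value outside its range is refused whole. "grip" is the finger opening in cm, from 0 to 8.76, set as the call begins (left out, the last holds). The fingers move at their own pace and stop on an object; the grip force is fixed at half the most. Time passes only in rows, so rows that do not move let the fingers close. It gives the time, the measured TCP pose, the force, the opening and the grip force at its end, in the units of the state.
- get_obs(): the state, without advancing time (a new reading comes with each control period).
- snapshot(name): name is "scene" or "top" or "wrist"; returns a dict with "frame" (400x640x3 uint8, red, green, blue), "fx", "fy", "cx", "cy" (pixels), "k1" (the pictures are not rectified: a ray, as slopes to the right and down, at radius r is drawn at 1 + k1 r^2 times it, then the intrinsics apply), "position" and "attitude" of the camera in the world. Camera axes: x right, y down, z forward; pixel columns grow to the right and rows downward; lengths in m; the calibration is good to about 2 mm. A picture is of the moment at which its call begins. There is no depth.
- close_job(): hands the job in; it is judged then, once.
Trained networks look in the newest picture that a camera, given by its name, has taken for a name from the list of things; names that differ only in an ending like _2 or _b are one class to them, and where a whole thing is asked for, a point or a joint stands for the part that bears it (a point fixed in the world has none). Each returns a list of dicts, best first, with "score" (0 to 1); they miss things now and then, are a little off and sometimes report something else, mostly with a low value. They report only what shows in the picture. A call takes as long as a camera call. They do not tell look-alikes from the thing itself.
- spot_in(camera, thing): "position" ([x, y, z] in m, in world coordinates, good to about 4 mm: the middle of the surface that is visible of it).
- spot_point(camera, thing): "position" ([x, y, z] in m, in world coordinates, good to about 4 mm: a listed point, or the origin of a listed thing).
The state is a dict: "clock": time; "joint_pos": joint angles; "qvel": joint speeds; "tau": joint torques, N m; "tool_pos": TCP position; "orientation": TCP orientation; "force": force on the tool from outside, world axes, zero at the start; "moment": the same for the moment, N m; "opening": finger opening in m; "gripper_force": force on a finger pad.
Only numpy, scipy, OpenCV 4.12 (cv2) and the standard library are available. Lean on these libraries where they do the work, as an engineer would, in place of code of your own. Each camera call takes 0.05 s, during which the arm holds its last target. There are 200 camera calls.

## Task

First turn the vise's handwheel, taking a fresh grip as often as needed, until its jaws stand 24 mm apart, and let go of the wheel. Then lift the offset lever from the bench by its balance point and hold it level above the open jaws, with its arm lengthwise along the gap, the middle of the arm over the middle of the jaws and its underside about 5 cm above the jaw tops, touching nothing else. Finish while holding it there, so that soft jaw pads can be fitted below it, and leave the flange, the file and the oil can where they are.

Things in the scene. Friction and masses are not known exactly. Their poses are not given: they have to be found in the camera images.
- vise: Blue machine vise fixed to the bench, base 220 x 100 mm. Origin on the bench under the base's middle; x points from its handwheel (robot's side) to the far, fixed jaw, y along the jaws, z up; yaw within 0.25 rad. Jaws 100 mm long, tops 110 mm above the bench. Fixed jaw's face at x = +50 mm; the near jaw opens towards -x. The front bearing wall ends at x = -100 mm, 95 mm high
- jaw_middle (a point): fixed point on the vise at the height of the jaw tops (110 mm above the bench), half way along the jaws, and midway between the jaw faces when they are 24 mm apart (vise x = +38 mm)
- vise_jaw (a joint): opening between the two jaw faces in m, 0 = closed; starts between 5 and 11 mm. It follows the handwheel: 4.775 mm per rad (30 mm per turn)
- handwheel (a joint): angle of the handwheel in rad, 0 = jaws closed, growing as the jaws open: the top of the rim then moves to the vise's +y side (anticlockwise as seen from the robot). It turns freely on a level axis, stays where it is left and needs about 3 N at the rim
- wheel_center (a point): Centre of the upright steel three-spoke handwheel, 75 mm above the bench at vise x = -148 mm, axis along the vise's x. Outer diameter 112 mm; rim 14 mm thick along the axis, 11 mm radially (mid rim radius 50.5 mm); spokes 7 mm thick. 27 mm free between rim and bearing collar behind it, 41 mm to the wall. The rim can be pinched from above, fingers closing along the axis
- lever: Loose dark cast lever, about 0.8 kg, 210 mm long, lying flat left or right of the vise, at any yaw: big bored boss (54 mm diameter, 36 mm high), small eye (26 mm diameter, 36 mm high), joined by an arm 14 mm wide, 22 mm tall, its underside 7 mm up. Origin below the middle of the arm, level with the underside; x along the arm to the eye (boss axis x = -91 mm, eye axis x = +79 mm), z up
- lever_balance (a point): balance point (centre of mass) of the lever: in the arm, 47 mm from the axis of the big boss (lever x = -44 mm), 18 mm above the lever's underside
- flange: bystander: loose steel flange, 90 mm diameter, 40 mm high, lying on the other side of the vise from the lever; origin under its centre
- file: bystander: file with a black and yellow handle, 340 mm long, lying across beyond the vise; origin under its middle, x towards its tip
- oil_can: bystander: steel can, 60 mm diameter, 120 mm high; origin under its centre
There are look-alikes about, which are no part of the job. What is meant by the lever is not green, red or white, and is the smaller of those in its own colour.

How it is judged (in metres and radians):
On the way, in this order (a step that is already met when the one before it is completed fails the run):
1. the jaws stand 24 mm apart (within 3 mm), the wheel is let go, the lever still lies on the bench (value of joint vise_jaw between 0.021 and 0.027 m and contact force between the fingers and vise below 0.3 N and height (world z) of lever below 0.01 m), for 0.2 s.
2. the lever is lifted level, held at its balance point (height (world z) of lever above 0.04 m and angle between lever's own z axis and vertical below 0.12 rad and horizontal distance between the grasp point and lever_balance below 0.02 m and contact force between the fingers and lever above 2 N), for 0.2 s.
At the end, for the whole second after the job is handed in: Jaws 24 mm apart (within 3). Lever still in the fingers, gripped within 20 mm of its balance point, level within 0.1 rad, along the jaws within 0.15 rad, arm middle over the gap middle within 12 mm across and 20 mm along, underside 20-90 mm above the jaw tops; vise untouched (value of joint vise_jaw between 0.021 and 0.027 m and z of lever in the frame of jaw_middle between 0.02 and 0.09 m and x of lever in the frame of jaw_middle between -0.012 and 0.012 m and y of lever in the frame of jaw_middle between -0.02 and 0.02 m and angle between the x axis of lever and the y axis of vise, either way round below 0.15 rad and angle between lever's own z axis and vertical below 0.1 rad and horizontal distance between the grasp point and lever_balance below 0.02 m and contact force between the fingers and lever above 2 N and contact force between lever and vise below 0.1 N and contact force between the fingers and vise below 0.3 N and linear speed of lever below 0.03 m/s); the arm keeps its last pose, push and grip.
It fails at once if the flange is shifted by more than 30 mm (distance of flange from where it was at the start of the episode above 0.03 m).
It fails at once if the file is shifted by more than 30 mm (distance of file from where it was at the start of the episode above 0.03 m).
It fails at once if the oil can is shifted by more than 30 mm (distance of oil_can from where it was at the start of the episode above 0.03 m).
It also fails if it takes over 72 s, if anything falls off the work surface, if the arm or the gripper's body presses on something with over 40 N, if the wrist force passes 120 N, or if a joint passes its speed limit or range.

## Working session

There is one attempt and no reset: what is moved stays moved. The work goes in short steps, Python scripts to look and compute and a tool call to move; the robot and the scene stay as the last step left them, time stands still between calls to the robot, and variables do not carry over. Pictures are saved under pics/ and viewed, at most 10 in all, crops included, and the job is handed in when it is done.

Besides the shell and the picture viewer there is one more tool, called after "Request:" as name([rows], argument=value, ...), one row to a line, values as JSON. play_rows: Moves the arm, as the interface text tells. Its arguments: {"type":"object","properties":{"plan":{"type":"array","items":{"type":"array","items":{"type":"number"}}},"grip":{"type":"number"}},"required":["plan"]}

```bash
mkdir -p pics; cat > h.py <<'E'
import numpy as np,cv2
from plant import *
def snap(c,name=None):
    s=snapshot(c)
    if name: cv2.imwrite(f'pics/{name}.png',s['frame'][:,:,::-1])
    return s
E
python3 - <<'E'
from h import *
o=get_obs();print({k:np.round(v,3).tolist() for k,v in o.items()})
for c in('top','scene'):
    s=snap(c,c+'0');print(c,{k:np.round(v,4).tolist() for k,v in s.items() if k!='frame'})
    for t in('vise','lever','flange','file','oil_can','handwheel'):
        print(' in',t,[(np.round(d['position'],3).tolist(),round(d['score'],2)) for d in spot_in(c,t)])
    for t in('vise','jaw_middle','wheel_center','lever','lever_balance'):
        print(' pt',t,[(np.round(d['position'],3).tolist(),round(d['score'],2)) for d in spot_point(c,t)])
a=cv2.imread('pics/top0.png');b=cv2.imread('pics/scene0.png')
E
```

```text
{'clock': 0.0, 'joint_pos': [81.765, 20.59, 0.635, -0.02, -70.134, -16.506], 'qvel': [-0.051, 0.025, 0.027, 0.008, -0.019, -0.062], 'tau': [0.001, -58.272, 29.306, 6.998, 0.007, -0.0], 'tool_pos': [0.282, 0.613, 0.245], 'orientation': [179.908, -0.007, -24.748], 'force': [0.869, 0.224, -0.154], 'moment': [0.006, 0.008, -0.044], 'gripper_force': 0.0, 'opening': 0.087}
top {'fx': 413.897, 'fy': 413.897, 'cx': 317.1326, 'cy': 201.4156, 'k1': -0.0734, 'position': [0.4337, 0.1187, 1.2462], 'attitude': [-175.4777, 0.2904, -90.2841]}
 in vise [([0.592, -0.004, 0.089], 0.77)]
 in lever [([0.72, 0.388, 0.028], 0.88), ([0.544, 0.384, 0.036], 0.78), ([0.279, -0.279, 0.042], 0.69), ([0.555, 0.641, 0.029], 0.59)]
 in flange [([0.55, -0.303, 0.018], 0.77)]
 in file [([0.791, 0.057, 0.014], 0.62)]
 in oil_can [([0.73, -0.296, 0.107], 0.91)]
 in handwheel [([0.622, -0.012, 0.111], 0.61), ([0.455, 0.006, 0.123], 0.6)]
 pt vise [([0.603, -0.012, 0.003], 0.79)]
 pt jaw_middle [([0.634, -0.013, 0.112], 0.58)]
 pt wheel_center [([0.457, 0.001, 0.074], 0.97)]
 pt lever [([0.281, -0.193, 0.002], 0.82), ([0
[... 651 characters left out ...]
3], 0.72)]
 in flange [([0.556, -0.286, 0.016], 0.66)]
 in file [([0.794, 0.091, 0.014], 0.63), ([0.745, -0.284, 0.076], 0.27)]
 in oil_can [([0.747, -0.285, 0.078], 0.98)]
 in handwheel [([0.456, 0.006, 0.089], 0.88), ([0.549, 0.383, 0.027], 0.21)]
 pt vise []
 pt jaw_middle [([0.641, -0.015, 0.11], 0.73)]
 pt wheel_center [([0.599, -0.014, 0.001], 0.45)]
 pt lever [([0.544, 0.324, 0.003], 0.85), ([0.284, -0.189, 0.003], 0.79), ([0.344, 0.246, 0.001], 0.73), ([0.563, 0.592, 0.003], 0.63), ([0.774, 0.402, -0.002], 0.57)]
 pt lever_balance [([0.729, 0.392, 0.018], 0.95), ([0.334, 0.304, 0.023], 0.92), ([0.542, 0.369, 0.018], 0.89), ([0.267, -0.253, 0.026], 0.87), ([0.546, 0.633, 0.017], 0.7)]
```

View pics/top0.png

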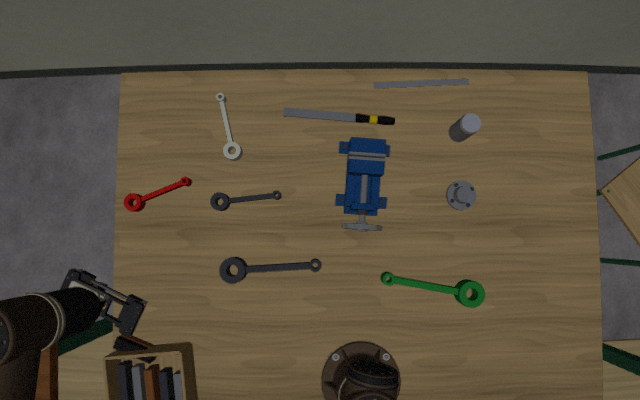

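View pics/scene0.png

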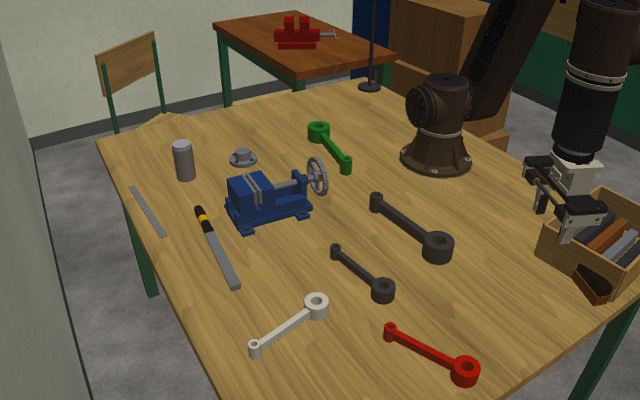

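The top view shows the vise at (365,180) with its wheel at (361,227). Lever candidates are red (157,195), white (228,125), green (432,288), large dark (270,268) and small dark (247,199). The small dark one fits, since it isn't green, red or white and is the smaller of the dark pair. I'll confirm that in a crop and measure it.

```bash
cat >> h.py <<'E'
from scipy.spatial.transform import Rotation as Ro
def ray(s,u,v):
    K=np.array([[s['fx'],0,s['cx']],[0,s['fy'],s['cy']],[0,0,1]])
    p=np.array([(u-s['cx'])/s['fx'],(v-s['cy'])/s['fy']]);q=p.copy()
    for _ in range(20): q=p/(1+s['k1']*(q@q))
    R=Ro.from_euler('xyz',s['attitude'],degrees=True).as_matrix()
    return R@np.r_[q,1]
def at_z(s,u,v,z):
    d=ray(s,u,v);P=np.array(s['position']);return P+d*(z-P[2])/d[2]
def proj(s,X):
    R=Ro.from_euler('xyz',s['attitude'],degrees=True).as_matrix()
    c=R.T@(np.array(X)-s['position']);q=c[:2]/c[2];q=q*(1+s['k1']*(q@q))
    return np.array([s['fx']*q[0]+s['cx'],s['fy']*q[1]+s['cy']])
E
python3 - <<'E'
from h import *
s=snap('top');f=s['frame'][:,:,::-1]
a=cv2.resize(f[175:290,200:330],None,fx=3,fy=3,interpolation=cv2.INTER_CUBIC)
b=cv2.resize(f[130:240,325:405],None,fx=5,fy=5,interpolation=cv2.INTER_CUBIC)
H=max(a.shape[0],b.shape[0]);pad=lambda i:cv2.copyMakeBorder(i,0,H-i.shape[0],0,0,cv2.BORDER_CONSTANT)
cv2.imwrite('pics/crop.png',cv2.hconcat([pad(a),pad(b)]))
for n,(u,v) in dict(boss=(220,201),eye=(277,195)).items(): print(n,at_z(s,u,v,.036).round(3))
# blue mask of vise base
hsv=cv2.cvtColor(f.copy(),cv2.COLOR_BGR2HSV);m=cv2.inRange(hsv,(105,120,40),(125,255,255));m[:, :325]=0;m[:,405:]=0
# dark lever mask
g=f.max(2);m2=np.zeros_like(g);m2[185:215,205:285]=(g[185:215,205:285]<75)*255
ys,xs=np.nonzero(m2);W=np.array([at_z(s,u,v,.025)[:2] for u,v in zip(xs,ys)])
c=W.mean(0);e=np.linalg.eigh(np.cov((W-c).T))[1][:,1];t=(W-c)@e
print(len(W),c,np.degrees(np.arctan2(e[1],e[0])),t.min(),t.max())
E
```

```text
boss [0.532 0.411 0.036]
eye [0.549 0.242 0.036]
575 [0.53849771 0.35616302] 96.04842100759222 -0.12521045154007873 0.08766559286558705
```

View pics/crop.png

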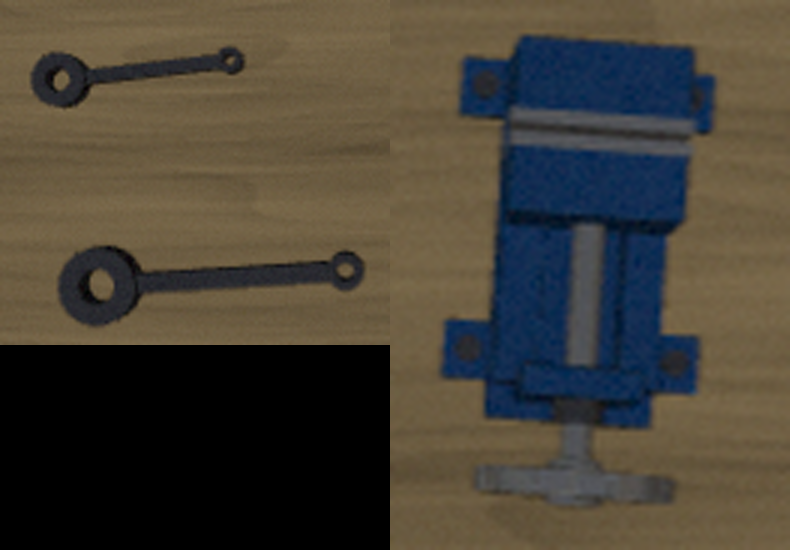

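Crop: the small dark lever has its boss at crop (60,80) and its eye at (230,60). The axes measure 170 mm apart, which matches the description, so this is the lever to use. The other dark one at (100,285) is larger. The vise yaw is about -4°, with the jaw gap at crop (600,128) and the wheel at (575,480). I'll move over the vise for a closer look.

```bash
cat >> h.py <<'E'
def Rm(r): return Ro.from_euler('xyz',r,degrees=True)
def rows(P0,R0,P1,R1,n):
    """even rows, shift in tool axes before each turn, printed"""
    rv=(R0.inv()*R1).as_rotvec(degrees=True)/n;out=[];R=R0;d=(np.array(P1)-P0)/n
    for i in range(n):
        out.append(np.r_[R.inv().apply(d)*100,rv].round(2).tolist());R=R*Ro.from_rotvec(rv,degrees=True)
    return out
E
python3 - <<'E'
from h import *
o=get_obs();print(rows(o['tool_pos'],Rm(o['orientation']),[.48,0,.27],Rm([180,0,-94]),20))
E
```

```text
[[2.18, 2.37, -0.12, 0.0, 0.0, 3.46], [2.32, 2.23, -0.12, 0.0, 0.0, 3.46], [2.45, 2.09, -0.12, 0.0, 0.0, 3.46], [2.57, 1.94, -0.12, 0.0, 0.0, 3.46], [2.68, 1.78, -0.12, 0.0, 0.0, 3.46], [2.79, 1.61, -0.12, 0.0, 0.0, 3.46], [2.88, 1.44, -0.12, 0.0, 0.0, 3.46], [2.96, 1.27, -0.12, 0.0, 0.0, 3.46], [3.03, 1.09, -0.12, 0.0, 0.0, 3.46], [3.09, 0.9, -0.12, 0.0, 0.0, 3.46], [3.14, 0.71, -0.12, 0.0, 0.0, 3.46], [3.18, 0.52, -0.12, 0.0, 0.0, 3.46], [3.2, 0.33, -0.12, 0.0, 0.0, 3.46], [3.22, 0.13, -0.12, 0.0, 0.0, 3.46], [3.22, -0.06, -0.12, 0.0, 0.0, 3.46], [3.21, -0.26, -0.12, 0.0, 0.0, 3.46], [3.19, -0.45, -0.12, 0.0, 0.0, 3.46], [3.16, -0.64, -0.12, 0.0, 0.0, 3.46], [3.11, -0.83, -0.12, 0.0, 0.0, 3.46], [3.06, -1.02, -0.12, 0.0, 0.0, 3.46]]
```

Request:
play_rows([
  [2.2,2.4,-0.1,0,0,3.5],
  [2.3,2.2,-0.1,0,0,3.5],
  [2.4,2.1,-0.1,0,0,3.5],
  [2.6,1.9,-0.1,0,0,3.5],
  [2.7,1.8,-0.1,0,0,3.5],
  [2.8,1.6,-0.1,0,0,3.5],
  [2.9,1.4,-0.1,0,0,3.5],
  [3.0,1.3,-0.1,0,0,3.5],
  [3.0,1.1,-0.1,0,0,3.5],
  [3.1,0.9,-0.1,0,0,3.5],
  [3.1,0.7,-0.1,0,0,3.5],
  [3.2,0.5,-0.1,0,0,3.5],
  [3.2,0.3,-0.1,0,0,3.5],
  [3.2,0.1,-0.1,0,0,3.5],
  [3.2,-0.1,-0.1,0,0,3.5],
  [3.2,-0.3,-0.1,0,0,3.5],
  [3.2,-0.4,-0.1,0,0,3.4],
  [3.2,-0.6,-0.1,0,0,3.4],
  [3.1,-0.8,-0.1,0,0,3.4],
  [3.1,-1.0,-0.1,0,0,3.4],
], grip=3.0)

```text
clock: 2.92
tool_pos: [0.4773, -0.0026, 0.266]
orientation: [-179.9, 0.0, -94.5]
force: [0.1, 0.6, -0.0]
opening: 0.0302
gripper_force: 0.0
```

```bash
python3 - <<'E'
from h import *
o=get_obs();print({k:np.round(v,3).tolist() for k,v in o.items() if k in('clock','joint_pos','tool_pos','orientation','opening')})
s=snap('wrist','w1');print({k:np.round(v,4).tolist() for k,v in s.items() if k!='frame'})
for t in('vise','jaw_middle','wheel_center'):
        print(' pt',t,[(np.round(d['position'],3).tolist(),round(d['score'],2)) for d in spot_point('wrist',t)])
E
```

```text
{'clock': 2.917, 'joint_pos': [23.382, 0.716, -21.5, 0.002, -67.725, -27.88], 'tool_pos': [0.477, -0.003, 0.266], 'orientation': [-179.947, 0.026, -94.497], 'opening': 0.03}
{'fx': 313.3272, 'fy': 313.3272, 'cx': 322.2987, 'cy': 195.4978, 'k1': -0.0549, 'position': [0.4709, -0.0734, 0.404], 'attitude': [164.5534, 0.086, 175.4879]}
 pt vise [([0.603, -0.013, -0.0], 0.67)]
 pt jaw_middle [([0.641, -0.017, 0.106], 0.6)]
 pt wheel_center [([0.458, 0.004, 0.075], 0.6)]
```

View pics/w1.png

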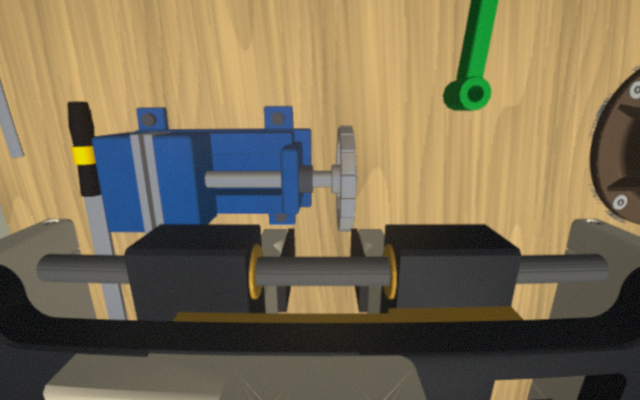

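The wrist view shows the jaws' steel strips near (148,183), the wheel edge-on at u 337–355, v 127–230, and the fingers open at the bottom. I'll enlarge the jaws and the wheel.

```bash
python3 - <<'E'
from h import *
s=snap('wrist');f=s['frame'][:,:,::-1]
a=cv2.resize(f[125:240,120:175],None,fx=5,fy=5,interpolation=cv2.INTER_CUBIC)
b=cv2.resize(f[120:235,280:365],None,fx=5,fy=5,interpolation=cv2.INTER_CUBIC)
cv2.imwrite('pics/w1c.png',cv2.hconcat([a,b]))
g=f.astype(int).max(2)
for v in(145,180,215): print(v,g[v,125:175].tolist())
for v in(145,200): print(v,g[v,325:365].tolist())
E
```

```text
145 [145, 145, 141, 144, 142, 146, 152, 153, 154, 154, 153, 156, 151, 135, 107, 90, 91, 91, 111, 136, 151, 151, 154, 153, 154, 153, 152, 139, 144, 150, 145, 146, 148, 148, 148, 149, 147, 149, 145, 148, 148, 147, 151, 150, 149, 150, 151, 150, 146, 148]
180 [145, 145, 143, 147, 143, 143, 145, 145, 143, 144, 145, 148, 149, 153, 154, 154, 152, 148, 133, 102, 93, 87, 86, 100, 136, 153, 155, 158, 153, 154, 151, 145, 146, 146, 150, 148, 148, 151, 151, 143, 144, 148, 144, 146, 144, 148, 143, 146, 146, 148]
215 [143, 142, 145, 145, 143, 146, 143, 141, 142, 141, 141, 144, 139, 140, 143, 143, 142, 150, 153, 153, 155, 153, 154, 143, 115, 94, 86, 94, 102, 128, 149, 153, 150, 149, 152, 149, 139, 137, 141, 142, 143, 143, 143, 143, 145, 142, 143, 143, 145, 143]
145 [184, 180, 183, 180, 179, 183, 187, 188, 188, 184, 170, 141, 134, 136, 116, 100, 112, 119, 124, 123, 121, 122, 124, 125, 129, 123, 129, 128, 129, 138, 164, 180, 187, 189, 192, 192, 190, 186, 183, 186]
200 [189, 176, 172, 179, 180, 180, 177, 175, 175, 176, 155, 117, 109, 111, 107, 114, 139, 146, 149, 149, 154, 151, 153, 153, 153, 153, 156, 149, 148, 157, 166, 185, 189, 189, 189, 188, 199, 196, 193, 189]
```

View pics/w1c.png

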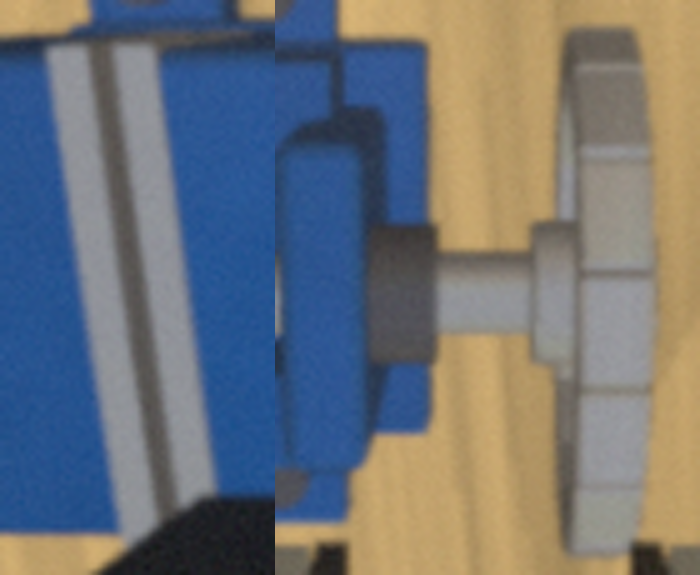

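```bash
python3 - <<'E'
from h import *
s=snap('wrist')
L=[];R=[]
for v,l,r in((145,138.5,143.4),(180,143.4,148.6),(215,149,153.8)):
    L.append(at_z(s,l,v,.11));R.append(at_z(s,r,v,.11));print(L[-1].round(4),R[-1].round(4))
L=np.array(L);R=np.array(R)
for A in(L,R):
    p=np.polyfit(A[:,1],A[:,0],1);print('yaw',-np.degrees(np.arctan(p[0])),'x at y=-.013',np.polyval(p,-.013))
for u,v in((341,174),(355,174),(341,197),(355,197)): print(u,v,at_z(s,u,v,.131).round(4))
for v in (126,231): print(v,at_z(s,346,v,.075).round(4))
E
```

```text
[ 0.6476 -0.0541  0.11  ] [ 0.6428 -0.0537  0.11  ]
[ 0.6504 -0.0201  0.11  ] [ 0.6452 -0.0197  0.11  ]
[0.6529 0.0159 0.11  ] [0.6479 0.0162 0.11  ]
yaw -4.326535989377892 x at y=-.013 0.6508279812471958
yaw -4.190750601487801 x at y=-.013 0.6457596305190798
341 174 [ 0.4588 -0.0154  0.131 ]
355 174 [ 0.4465 -0.0144  0.131 ]
341 197 [0.4601 0.0058 0.131 ]
355 197 [0.4475 0.0067 0.131 ]
126 [ 0.4481 -0.0535  0.075 ]
231 [0.4547 0.0618 0.075 ]
```

```bash
cat >> h.py <<'E'
VY=np.radians(-4.2);xv=np.array([np.cos(VY),np.sin(VY),0]);yv=np.array([-np.sin(VY),np.cos(VY),0]);zz=np.array([0,0,1.])
C=np.array([.4535,.0015,.075]);JM=np.array([.639,-.0125,.11])
def wp(th,r):
    t=np.radians(th);rad=np.sin(t)*yv+np.cos(t)*zz
    return C+r*rad, Ro.from_matrix(np.c_[np.cross(-xv,-rad),-xv,-rad])
E
python3 - <<'E'
from h import *
o=get_obs();P,R=wp(-37.7,.12);print(P)
print(rows(o['tool_pos'],Rm(o['orientation']),P,R,9)); 
E
```

```text
[ 0.44812554 -0.07168617  0.16994682]
[[0.81, 0.26, 1.06, -0.0, -4.19, -0.01], [0.89, 0.26, 1.0, -0.0, -4.19, -0.01], [0.96, 0.26, 0.93, -0.0, -4.19, -0.01], [1.02, 0.26, 0.86, -0.0, -4.19, -0.01], [1.08, 0.26, 0.78, -0.0, -4.19, -0.01], [1.14, 0.26, 0.7, -0.0, -4.19, -0.01], [1.19, 0.26, 0.62, -0.0, -4.19, -0.01], [1.23, 0.26, 0.53, -0.0, -4.19, -0.01], [1.26, 0.26, 0.44, -0.0, -4.19, -0.01]]
```

Request:
play_rows([
  [0.8,0.26,1.1,0,-4.2,0],
  [0.9,0.26,1.0,0,-4.2,0],
  [1.0,0.26,0.9,0,-4.2,0],
  [1.0,0.26,0.9,0,-4.2,0],
  [1.1,0.26,0.8,0,-4.2,0],
  [1.1,0.26,0.7,0,-4.2,0],
  [1.2,0.26,0.6,0,-4.2,0],
  [1.2,0.26,0.5,0,-4.2,0],
  [1.3,0.26,0.4,0,-4.2,0],
  [0,0,0,0,0,0],
  [0,0,0,0,0,0],
])

```text
clock: 4.13
tool_pos: [0.4479, -0.0729, 0.1686]
orientation: [179.7, 37.8, -94.6]
force: [0.0, 0.4, 1.3]
opening: 0.0302
gripper_force: 0.0
```

```bash
python3 - <<'E'
from h import *
o=get_obs();P,R=wp(-37.7,.12);R0=Rm(o['orientation'])
print(o['joint_pos'],'err tool cm',R0.inv().apply(P-o['tool_pos'])*100,(R0.inv()*R).as_rotvec(degrees=True))
s=snap('wrist','w2')
E
```

```text
[-17.31817828  14.60112558 -14.43647627 -38.21614411 -74.84101878
  27.78213397] err tool cm [-0.18429962 -0.01140689 -0.02943186] [ 0.01756897  0.11929066 -0.30120197]
```

View pics/w2.png

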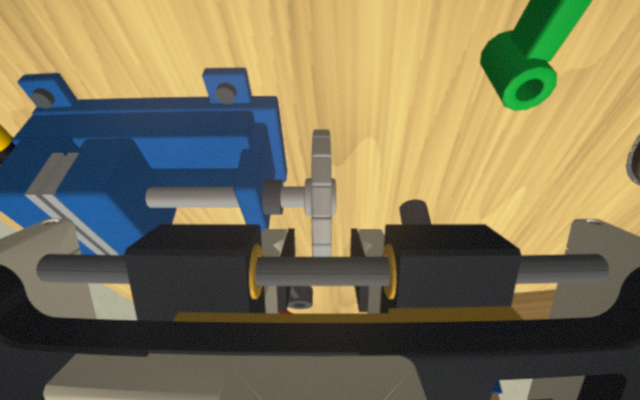

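The rim is centred at u≈322, between the fingers at 285 and 360. I'll advance and pinch.

Request:
play_rows([
  [-0.06,0,1.4,0,0,0],
  [-0.06,0,1.4,0,0,0],
  [-0.06,0,1.4,0,0,0],
  [0,0,1.4,0,0,0],
  [0,0,1.35,0,0,0],
  [0,0,0,0,0,0],
  [0,0,0,0,0,0],
])

```text
clock: 4.77
tool_pos: [0.4517, -0.0273, 0.117]
orientation: [-179.9, 37.7, -94.1]
force: [0.0, -0.5, -0.2]
opening: 0.0298
gripper_force: 0.0
```

Request:
play_rows([
  [0,0,0,0,0,0],
  [0,0,0,0,0,0],
  [0,0,0,0,0,0],
  [0,0,0,0,0,0],
  [0,0,0,0,0,0],
], grip=0.8)

```text
clock: 5.18
tool_pos: [0.4521, -0.029, 0.1168]
orientation: [-179.9, 37.8, -94.3]
force: [-0.5, -0.4, 4.7]
opening: 0.014
gripper_force: 30.0
```

Request:
play_rows([
  [-0.42,0,0.02,0,4.7,0],
  [-0.42,0,0.02,0,4.7,0],
  [-0.41,0,0.02,0,4.7,0],
  [-0.42,0,0.02,0,4.7,0],
  [-0.41,0,0.02,0,4.7,0],
  [-0.42,0,0.02,0,4.7,0],
  [-0.41,0,0.02,0,4.7,0],
  [-0.41,0,0.02,0,4.7,0],
  [-0.41,0,0.02,0,4.7,0],
  [-0.42,0,0.02,0,4.7,0],
  [-0.41,0,0.02,0,4.7,0],
  [-0.42,0,0.02,0,4.7,0],
  [-0.41,0,0.01,0,4.7,0],
  [-0.42,0,0.01,0,4.7,0],
  [-0.41,0,0.01,0,4.7,0],
  [-0.42,0,0.01,0,4.7,0],
  [0,0,0,0,0,0],
  [0,0,0,0,0,0],
])

```text
clock: 6.68
tool_pos: [0.4567, 0.0324, 0.1144]
orientation: [179.8, -37.6, -94.2]
force: [18.3, -17.1, -19.3]
opening: 0.0135
gripper_force: 30.0
```

```bash
python3 - <<'E'
from h import *
o=get_obs();P,R=wp(37.5,.0505);R0=Rm(o['orientation'])
print(o['joint_pos'],'err tool cm',R0.inv().apply(P-o['tool_pos'])*100,(R0.inv()*R).as_rotvec(degrees=True),o['force'])
d=o['tool_pos']-C;print('angle',np.degrees(np.arctan2(d@yv,d[2])),np.hypot(d@yv,d[2]))
E
```

```text
[ 46.75718522  20.32474012 -40.45902937  25.52137124 -62.69090132
 -69.65397633] err tool cm [ 0.06610554  0.09783121 -0.03716798] [ 0.1396     -0.14468754  0.02454749] [ 18.28678322 -17.12428088 -19.33522728]
angle 38.25499200049705 0.050128621360129404
```

Request:
play_rows([
  [0,0,0,0,0,0],
  [0,0,0,0,0,0],
  [0,0,0,0,0,0],
  [0.41,0,0.02,0,-4.7,0],
  [0.42,0,0.02,0,-4.7,0],
  [0.41,0,0.02,0,-4.7,0],
  [0.42,0,0.02,0,-4.7,0],
  [0.41,0,0.02,0,-4.7,0],
  [0.42,0,0.02,0,-4.7,0],
  [0.41,0,0.02,0,-4.7,0],
  [0.41,0,0.02,0,-4.7,0],
  [0.41,0,0.02,0,-4.7,0],
  [0.42,0,0.02,0,-4.7,0],
  [0.41,0,0.02,0,-4.7,0],
  [0.42,0,0.02,0,-4.7,0],
  [0.41,0,0.01,0,-4.7,0],
  [0.42,0,0.01,0,-4.7,0],
  [0.41,0,0.01,0,-4.7,0],
  [0.42,0,0.01,0,-4.7,0],
  [0,0,0,0,0,0],
], grip=3.0)

```text
clock: 8.35
tool_pos: [0.4512, -0.0309, 0.1145]
orientation: [179.8, 38.1, -94.7]
force: [0.3, -0.3, 0.5]
opening: 0.0298
gripper_force: 0.0
```

```bash
python3 - <<'E'
from h import *
o=get_obs();P,R=wp(-37.7,.0505);R0=Rm(o['orientation'])
print('err tool cm',R0.inv().apply(P-o['tool_pos'])*100,(R0.inv()*R).as_rotvec(degrees=True),o['force'])
d=o['tool_pos']-C;print('angle',np.degrees(np.arctan2(d@yv,d[2])),np.hypot(d@yv,d[2]))
E
```

```text
err tool cm [-0.15310481  0.00867076  0.061889  ] [-0.12607291  0.39249951 -0.41127662] [ 0.31926617 -0.32962057  0.45583918]
angle -39.42124057754495 0.05113163330096308
```

Request:
play_rows([
  [-0.15,0,0.05,0,0.4,-0.4],
  [0,0,0,0,0,0],
  [0,0,0,0,0,0],
  [0,0,0,0,0,0],
  [0,0,0,0,0,0],
], grip=0.8)

```text
clock: 8.77
tool_pos: [0.4523, -0.0264, 0.1173]
orientation: [-179.5, 37.3, -93.6]
force: [2.5, -0.9, 1.0]
opening: 0.0135
gripper_force: 30.0
```

Request:
play_rows([
  [-0.42,0,0.02,0,4.7,0],
  [-0.42,0,0.02,0,4.7,0],
  [-0.41,0,0.02,0,4.7,0],
  [-0.42,0,0.02,0,4.7,0],
  [-0.41,0,0.02,0,4.7,0],
  [-0.42,0,0.02,0,4.7,0],
  [-0.41,0,0.02,0,4.7,0],
  [-0.41,0,0.02,0,4.7,0],
  [-0.41,0,0.02,0,4.7,0],
  [-0.42,0,0.02,0,4.7,0],
  [-0.41,0,0.02,0,4.7,0],
  [-0.42,0,0.02,0,4.7,0],
  [-0.41,0,0.01,0,4.7,0],
  [-0.42,0,0.01,0,4.7,0],
  [-0.41,0,0.01,0,4.7,0],
  [-0.42,0,0.01,0,4.7,0],
  [0,0,0,0,0,0],
  [0,0,0,0,0,0],
])

```text
clock: 10.27
tool_pos: [0.4568, 0.0348, 0.1146]
orientation: [-179.8, -38.0, -93.9]
force: [24.0, -22.0, -22.5]
opening: 0.0135
gripper_force: 30.1
```

Request:
play_rows([
  [0,0,0,0,0,0],
  [0,0,0,0,0,0],
  [0,0,0,0,0,0],
  [0.41,0,0.02,0,-4.7,0],
  [0.42,0,0.02,0,-4.7,0],
  [0.41,0,0.02,0,-4.7,0],
  [0.42,0,0.02,0,-4.7,0],
  [0.41,0,0.02,0,-4.7,0],
  [0.42,0,0.02,0,-4.7,0],
  [0.41,0,0.02,0,-4.7,0],
  [0.41,0,0.02,0,-4.7,0],
  [0.41,0,0.02,0,-4.7,0],
  [0.42,0,0.02,0,-4.7,0],
  [0.41,0,0.02,0,-4.7,0],
  [0.42,0,0.02,0,-4.7,0],
  [0.41,0,0.01,0,-4.7,0],
  [0.42,0,0.01,0,-4.7,0],
  [0.41,0,0.01,0,-4.7,0],
  [0.42,0,0.01,0,-4.7,0],
  [0,0,0,0,0,0],
], grip=3.0)

```text
clock: 11.93
tool_pos: [0.4513, -0.0288, 0.1151]
orientation: [-179.9, 37.7, -94.1]
force: [-0.2, -0.8, 0.1]
opening: 0.0304
gripper_force: 0.0
```

```bash
python3 - <<'E'
from h import *
o=get_obs();P,R=wp(-37.7,.0505);R0=Rm(o['orientation'])
print('err tool cm',R0.inv().apply(P-o['tool_pos'])*100,(R0.inv()*R).as_rotvec(degrees=True),o['force'])
s=snap('top');f=s['frame'];
# gap profile along vise x on jaw tops, 2 lines
g=cv2.cvtColor(f,cv2.COLOR_RGB2GRAY)
for off in(-.03,.03):
    pr=[]
    for dx in np.arange(-.06,.03,.003):
        u,v=proj(s,JM+dx*xv+off*yv);pr.append(int(cv2.getRectSubPix(g,(1,1),(float(u),float(v)))[0,0]))
    print(off,pr)
E
```

```text
err tool cm [ 0.04388207 -0.00023152 -0.01776268] [-0.10106551 -0.00787162  0.04434315] [-0.24127432 -0.75428288  0.14407303]
-0.03 [46, 38, 26, 32, 42, 51, 55, 53, 49, 53, 53, 46, 54, 50, 47, 53, 69, 95, 91, 67, 47, 49, 52, 53, 61, 91, 96, 83, 47, 47]
0.03 [48, 37, 26, 25, 43, 50, 52, 50, 48, 47, 49, 48, 49, 50, 45, 43, 73, 94, 96, 58, 49, 48, 49, 54, 62, 88, 97, 80, 49, 45]
```

Request:
play_rows([
  [0,0,0,0,0,0],
  [0,0,0,0,0,0],
  [0,0,0,0,0,0],
  [0,0,0,0,0,0],
  [0,0,0,0,0,0],
], grip=0.8)

```text
clock: 12.4
tool_pos: [0.4523, -0.0261, 0.1171]
orientation: [-179.6, 37.4, -93.7]
force: [2.4, 0.3, 1.7]
opening: 0.0135
gripper_force: 30.0
```

Request:
play_rows([
  [-0.42,0,0.02,0,4.7,0],
  [-0.42,0,0.02,0,4.7,0],
  [-0.41,0,0.02,0,4.7,0],
  [-0.42,0,0.02,0,4.7,0],
  [-0.41,0,0.02,0,4.7,0],
  [-0.42,0,0.02,0,4.7,0],
  [-0.41,0,0.02,0,4.7,0],
  [-0.41,0,0.02,0,4.7,0],
  [-0.41,0,0.02,0,4.7,0],
  [-0.42,0,0.02,0,4.7,0],
  [-0.41,0,0.02,0,4.7,0],
  [-0.42,0,0.02,0,4.7,0],
  [-0.41,0,0.01,0,4.7,0],
  [-0.42,0,0.01,0,4.7,0],
  [-0.41,0,0.01,0,4.7,0],
  [-0.42,0,0.01,0,4.7,0],
  [0,0,0,0,0,0],
  [0,0,0,0,0,0],
])

```text
clock: 13.9
tool_pos: [0.4568, 0.0346, 0.1143]
orientation: [-179.8, -38.0, -94.0]
force: [23.9, -21.4, -23.1]
opening: 0.0135
gripper_force: 30.1
```

Request:
play_rows([
  [0,0,0,0,0,0],
  [0,0,0,0,0,0],
  [0,0,0,0,0,0],
  [0,0,-1.5,0,0,0],
  [0,0,-2,0,0,0],
  [0,0,-2,0,0,0],
  [0,0,-2,0,0,0],
  [-0.7,0,-1.5,0,-4.7,0],
  [0,0,-2,0,-4.7,0],
  [0,0,-2,0,-4.7,0],
  [0,0,-2,0,-4.7,0],
  [0,0,-1.5,0,-4.7,0],
  [0,0,-1,0,-4.7,0],
  [0,0,0,0,-4.7,0],
  [0,0,0,0,-4.7,0],
  [0,0,0,0,0,0],
  [0,0,0,0,0,0],
], grip=3.0)

```text
clock: 15.32
tool_pos: [0.462, 0.1304, 0.2605]
orientation: [-179.7, -0.1, -94.1]
force: [0.7, 0.8, -0.4]
opening: 0.0298
gripper_force: 0.0
```

```bash
python3 - <<'E'
from h import *
o=get_obs();print(o['tool_pos'],o['orientation'],o['joint_pos'])
for c in('top','wrist'):
  s=snap(c,'a_'+c);g=cv2.cvtColor(s['frame'],cv2.COLOR_RGB2GRAY);st=.0015
  for off in(-.04,-.02,0,.02,.04):
    pr=np.array([float(cv2.getRectSubPix(g,(1,1),tuple(map(float,proj(s,JM+dx*xv+off*yv))))[0,0]) for dx in np.arange(-.03,.03,st)])
    print(c,off,pr.astype(int).tolist())
E
```

```text
[0.46199367 0.13042344 0.26052283] [-1.79668630e+02 -1.48980709e-01 -9.41083341e+01] [ 39.58861277   1.08284608 -22.01399817   0.36634548 -66.76691787
 -43.84062947]
top -0.04 [46, 46, 45, 45, 44, 44, 45, 56, 73, 84, 91, 92, 92, 80, 70, 65, 61, 61, 61, 61, 61, 62, 62, 62, 59, 54, 53, 53, 63, 73, 83, 92, 91, 87, 72, 60, 50, 45, 44, 42]
top -0.02 [47, 46, 45, 44, 43, 44, 48, 56, 69, 86, 91, 93, 86, 77, 56, 39, 40, 40, 38, 36, 34, 35, 40, 43, 45, 48, 51, 53, 56, 74, 90, 90, 89, 88, 79, 56, 43, 44, 44, 43]
top 0 [46, 43, 43, 43, 46, 47, 44, 54, 73, 83, 88, 90, 92, 92, 92, 91, 91, 91, 91, 90, 89, 88, 89, 90, 86, 79, 66, 51, 58, 68, 81, 91, 90, 87, 73, 60, 49, 42, 43, 43]
top 0.02 [45, 43, 42, 43, 44, 45, 47, 49, 63, 85, 91, 91, 86, 81, 63, 47, 46, 46, 46, 46, 47, 46, 44, 44, 47, 49, 51, 50, 48, 66, 85, 88, 91, 92, 85, 59, 44, 46, 47, 46]
top 0.04 [47, 47, 45, 44, 45, 45, 42, 51, 69, 80, 88, 90, 91, 76, 59, 52, 46, 46, 46, 46, 47, 47, 47, 45, 47, 51, 51, 49, 58, 69, 82, 94, 92, 87, 72, 57, 44, 38, 43, 44]
wrist -0.04 [66, 70, 70, 67, 68, 65, 86, 120, 123, 128, 126, 123, 93, 72, 71, 68, 65, 69, 69, 70, 71, 68, 70, 70, 73, 69, 71, 82, 117, 125, 125, 125, 123, 91, 64, 62, 62, 61, 60, 61]
wrist -0.02 [66, 64, 66, 65, 64, 67, 70, 103, 126, 130, 129, 128, 115, 79, 71, 71, 68, 71, 70, 71, 72, 71, 68, 72, 70, 73, 74, 76, 107, 127, 127, 128, 125, 111, 74, 63, 64, 63, 63, 61]
wrist 0 [68, 68, 67, 67, 68, 69, 71, 103, 128, 131, 131, 130, 128, 122, 120, 119, 111, 79, 71, 73, 71, 72, 72, 72, 72, 75, 75, 77, 105, 126, 130, 130, 128, 113, 77, 66, 65, 66, 64, 66]
wrist 0.02 [73, 67, 70, 65, 67, 70, 70, 101, 132, 132, 132, 134, 121, 84, 73, 73, 74, 73, 74, 74, 74, 72, 74, 74, 74, 76, 75, 77, 103, 130, 132, 133, 131, 121, 77, 69, 66, 67, 68, 66]
wrist 0.04 [72, 73, 69, 72, 73, 72, 73, 102, 129, 135, 134, 135, 122, 91, 77, 76, 76, 74, 75, 75, 74, 74, 75, 74, 74, 76, 76, 79, 103, 130, 134, 135, 134, 123, 82, 66, 69, 63, 67, 64]
```

Step 1 looks met: the gap measures about 23 mm in both cameras and the wheel is free. Next is the lever.

```bash
python3 - <<'E'
from h import *
o=get_obs();print(rows(o['tool_pos'],Rm(o['orientation']),[.538,.366,.17],Rm([180,0,-84.3]),12))
E
```

```text
[[-2.0, -0.49, 0.74, -0.02, -0.02, -0.81], [-1.99, -0.52, 0.74, -0.02, -0.02, -0.81], [-1.99, -0.55, 0.74, -0.02, -0.02, -0.81], [-1.98, -0.58, 0.74, -0.02, -0.02, -0.81], [-1.97, -0.6, 0.74, -0.02, -0.02, -0.81], [-1.96, -0.63, 0.74, -0.02, -0.02, -0.81], [-1.95, -0.66, 0.74, -0.02, -0.02, -0.81], [-1.94, -0.69, 0.74, -0.02, -0.02, -0.81], [-1.93, -0.72, 0.74, -0.02, -0.02, -0.81], [-1.92, -0.74, 0.74, -0.02, -0.02, -0.81], [-1.91, -0.77, 0.75, -0.02, -0.02, -0.81], [-1.9, -0.8, 0.75, -0.02, -0.02, -0.81]]
```

Request:
play_rows([
  [-2.0,-0.5,0.75,0,0,-0.8],
  [-2.0,-0.5,0.75,0,0,-0.8],
  [-2.0,-0.5,0.75,0,0,-0.8],
  [-2.0,-0.6,0.75,0,0,-0.8],
  [-2.0,-0.6,0.75,0,0,-0.8],
  [-2.0,-0.6,0.75,0,0,-0.8],
  [-2.0,-0.7,0.75,0,0,-0.8],
  [-1.9,-0.7,0.75,0,0,-0.8],
  [-1.9,-0.7,0.75,0,0,-0.8],
  [-1.9,-0.7,0.75,0,0,-0.8],
  [-1.9,-0.8,0.75,0,0,-0.8],
  [-1.9,-0.8,0.75,0,0,-0.9],
  [0,0,0,0,0,0],
  [0,0,0,0,0,0],
], grip=5.0)

```text
clock: 16.58
tool_pos: [0.5373, 0.3677, 0.1666]
orientation: [-179.9, -0.4, -84.2]
force: [0.5, -0.2, -0.7]
opening: 0.0503
gripper_force: 0.0
```

```bash
python3 - <<'E'
from h import *
o=get_obs();print(o['tool_pos'],o['orientation'])
s=snap('wrist','w3')
for t in('lever','lever_balance'):
        print(' pt',t,[(np.round(d['position'],3).tolist(),round(d['score'],2)) for d in spot_point('wrist',t)])
E
```

```text
[0.53727724 0.36765448 0.16658028] [-179.9389381    -0.44349445  -84.20632668]
 pt lever [([0.538, 0.328, 0.001], 0.93), ([0.772, 0.397, -0.002], 0.87), ([0.339, 0.241, -0.002], 0.83)]
 pt lever_balance [([0.333, 0.304, 0.025], 0.91), ([0.733, 0.392, 0.02], 0.9), ([0.538, 0.366, 0.022], 0.7), ([0.537, 0.328, 0.001], 0.4)]
```

View pics/w3.png

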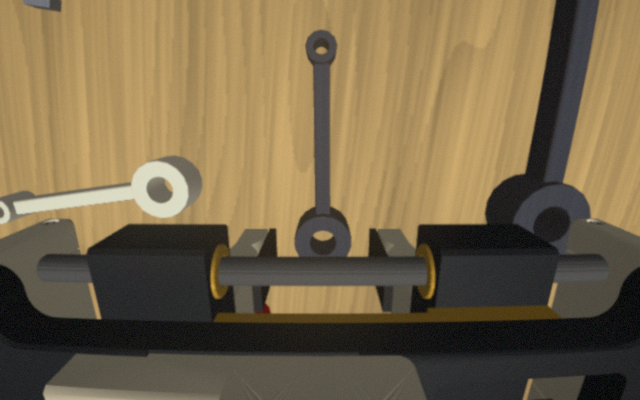

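The lever is centred between the fingers, with its eye at (321,46) and boss at (322,238). The arm runs vertically at u≈322.

```bash
python3 - <<'E'
from h import *
s=snap('wrist');o=get_obs()
e=at_z(s,321,47,.036);b=at_z(s,322.5,234,.036);d=e-b;L=np.linalg.norm(d)
bal=b+47*d/L/1000;print(e,b,L,np.degrees(np.arctan2(d[1],d[0])),bal)
print(Rm(o['orientation']).inv().apply(np.r_[bal[:2],.023]-o['tool_pos'])*100)
E
```

```text
[0.55070526 0.24662463 0.036     ] [0.53357607 0.40625027 0.036     ] 0.16054206904792961 -83.87511211243013 [0.53859078 0.35951856 0.036     ]
[ 0.61304669  0.04599485 14.60024295]
```

Request:
play_rows([
  [0.2,0,1.8,0,-0.4,0],
  [0,0,1.8,0,0,0],
  [0,0,1.8,0,0,0],
  [0,0,1.8,0,0,0],
  [0,0,1.8,0,0,0],
  [0,0,1.8,0,0,0],
  [0,0,1.2,0,0,0],
  [0,0,1.0,0,0,0],
  [0,0,0.8,0,0,0],
  [0,0,0.4,0,0,0],
  [0,0,0,0,0,0],
  [0,0,0,0,0,0],
])

```text
clock: 17.78
tool_pos: [0.5391, 0.3651, 0.0273]
orientation: [-179.8, 0.2, -84.3]
force: [-0.2, 0.2, 1.0]
opening: 0.05
gripper_force: 0.0
```

Request:
play_rows([
  [0,0,0.3,0,0,0],
  [0,0,0,0,0,0],
  [0,0,0,0,0,0],
  [0,0,0,0,0,0],
  [0,0,0,0,0,0],
  [0,0,0,0,0,0],
  [0,0,0,0,0,0],
  [0,0,0,0,0,0],
  [0,0,0,0,0,0],
], grip=0.5)

```text
clock: 18.53
tool_pos: [0.5386, 0.3649, 0.0239]
orientation: [-179.8, 0.1, -84.3]
force: [-2.5, -0.1, 3.6]
opening: 0.0139
gripper_force: 30.0
```

Request:
play_rows([
  [0,0,-0.3,0,0,0],
  [0,0,-0.6,0,0,0],
  [0,0,-1,0,0,0],
  [0,0,-1.2,0,0,0],
  [0,0,-1.2,0,0,0],
  [0,0,-1.2,0,0,0],
  [0,0,-1,0,0,0],
  [0,0,-0.6,0,0,0],
  [0,0,-0.3,0,0,0],
  [0,0,0,0,0,0],
  [0,0,0,0,0,0],
  [0,0,0,0,0,0],
  [0,0,0,0,0,0],
])

```text
clock: 19.62
tool_pos: [0.5383, 0.3644, 0.097]
orientation: [-179.9, 0.1, -84.3]
force: [0.5, -0.1, -6.9]
opening: 0.0134
gripper_force: 30.0
```

```bash
python3 - <<'E'
from h import *
o=get_obs();print({k:np.round(v,3).tolist() for k,v in o.items()})
s=snap('wrist');cv2.imwrite('pics/w4.png',s['frame'][:,:,::-1])
for t in('lever','lever_balance'):
        print(' pt',t,[(np.round(d['position'],3).tolist(),round(d['score'],2)) for d in spot_point('wrist',t)])
E
```

```text
{'clock': 19.617, 'joint_pos': [51.274, 25.183, -13.114, 0.036, -51.526, -45.623], 'qvel': [-0.131, 0.001, 0.197, 0.119, -0.0, -0.046], 'tau': [0.003, -64.471, 27.266, 6.963, 0.009, 0.001], 'tool_pos': [0.538, 0.364, 0.097], 'orientation': [-179.856, 0.107, -84.327], 'force': [0.515, -0.094, -6.949], 'moment': [0.027, -0.016, -0.008], 'gripper_force': 29.97, 'opening': 0.013}
 pt lever [([0.773, 0.395, 0.0], 0.87), ([0.335, 0.243, -0.005], 0.85), ([0.539, 0.324, 0.074], 0.8)]
 pt lever_balance [([0.332, 0.303, 0.028], 0.92), ([0.538, 0.365, 0.094], 0.76), ([0.732, 0.386, 0.022], 0.76)]
```

View pics/w4.png

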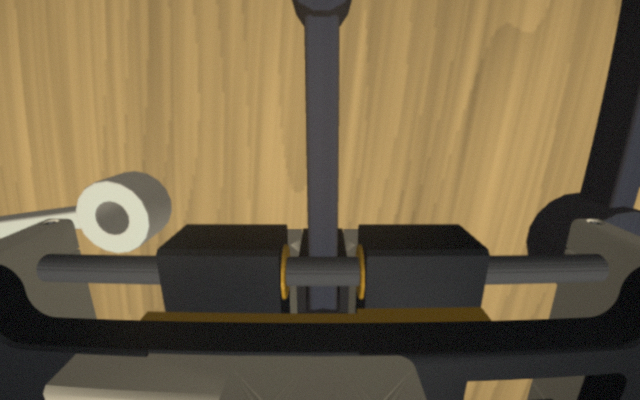

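The lever is held level: the arm runs vertically at u≈322 between the pads, and the wrist moment is near zero. I'll raise it and carry it over the jaws.

```bash
python3 - <<'E'
from h import *
o=get_obs();P=o['tool_pos'].copy() if hasattr(o['tool_pos'],'copy') else np.array(o['tool_pos']);P[2]=.19
print(rows(P,Rm(o['orientation']),[.6422,.0314,.186],Rm([180,0,-94.2]),20))
E
```

```text
[[1.71, -0.35, 0.02, -0.01, 0.01, 0.49], [1.71, -0.37, 0.02, -0.01, 0.01, 0.49], [1.7, -0.38, 0.02, -0.01, 0.01, 0.49], [1.7, -0.4, 0.02, -0.01, 0.01, 0.49], [1.7, -0.41, 0.02, -0.01, 0.01, 0.49], [1.69, -0.42, 0.02, -0.01, 0.01, 0.49], [1.69, -0.44, 0.02, -0.01, 0.01, 0.49], [1.68, -0.45, 0.02, -0.01, 0.01, 0.49], [1.68, -0.47, 0.02, -0.01, 0.01, 0.49], [1.68, -0.48, 0.02, -0.01, 0.01, 0.49], [1.67, -0.5, 0.02, -0.01, 0.01, 0.49], [1.67, -0.51, 0.02, -0.01, 0.01, 0.49], [1.66, -0.53, 0.02, -0.01, 0.01, 0.49], [1.66, -0.54, 0.02, -0.01, 0.01, 0.49], [1.65, -0.55, 0.02, -0.01, 0.01, 0.49], [1.65, -0.57, 0.02, -0.01, 0.01, 0.49], [1.64, -0.58, 0.02, -0.01, 0.01, 0.49], [1.64, -0.6, 0.02, -0.01, 0.01, 0.49], [1.63, -0.61, 0.02, -0.01, 0.01, 0.49], [1.63, -0.63, 0.02, -0.01, 0.01, 0.49]]
```

Request:
play_rows([
  [0,0,-0.5,0,0,0],
  [0,0,-1,0,0,0],
  [0,0,-1.5,0,0,0],
  [0,0,-1.8,0,0,0],
  [0,0,-1.8,0,0,0],
  [0,0,-1.5,0,0,0],
  [0,0,-0.9,0,0,0],
  [0,0,-0.4,0,0,0],
])

```text
clock: 20.43
tool_pos: [0.5389, 0.3649, 0.1944]
orientation: [-179.6, 0.3, -84.3]
force: [0.4, 0.9, -7.3]
opening: 0.0138
gripper_force: 30.0
```

Request:
play_rows([
  [1.0,-0.2,0,0,0,0.5],
  [1.7,-0.4,0,0,0,0.5],
  [1.7,-0.4,0,0,0,0.5],
  [1.7,-0.4,0,0,0,0.5],
  [1.7,-0.4,0,0,0,0.5],
  [1.7,-0.4,0,0,0,0.5],
  [1.7,-0.4,0,0,0,0.5],
  [1.7,-0.5,0,0,0,0.5],
  [1.7,-0.5,0,0,0,0.5],
  [1.7,-0.5,0,0,0,0.5],
  [1.7,-0.5,0,0,0,0.5],
  [1.7,-0.5,0,0,0,0.5],
  [1.7,-0.5,0,0,0,0.5],
  [1.7,-0.5,0,0,0,0.5],
  [1.7,-0.6,0,0,0,0.5],
  [1.6,-0.6,0,0,0,0.5],
  [1.6,-0.6,0,0,0,0.5],
  [1.6,-0.6,0,0,0,0.5],
  [1.6,-0.6,0,0,0,0.5],
  [1.5,-0.6,0,0,0,0.4],
])

```text
clock: 22.1
tool_pos: [0.6397, 0.0358, 0.1902]
orientation: [-179.9, 0.1, -94.3]
force: [0.2, 0.4, -6.5]
opening: 0.0139
gripper_force: 30.0
```

Request:
play_rows([
  [0.4,-0.1,0,0,0,0],
  [0,0,0,0,0,0],
  [0,0,0,0,0,0],
  [0,0,0,0,0,0],
])

```text
clock: 22.43
tool_pos: [0.6406, 0.0343, 0.1908]
orientation: [-179.9, 0.2, -94.2]
force: [0.3, -0.1, -6.7]
opening: 0.0136
gripper_force: 30.0
```

```bash
python3 - <<'E'
from h import *
o=get_obs();R0=Rm(o['orientation'])
print({k:np.round(v,3).tolist() for k,v in o.items()})
print(R0.inv().apply(np.array([.6422,.0314,.186])-o['tool_pos'])*100,(R0.inv()*Rm([180,0,-94.2])).as_rotvec(degrees=True))
a=snap('top')
for c in('top','scene','wrist'):
  if c!='top': snap(c)
  for t in('lever','lever_balance','jaw_middle'):
    print(c,t,[(np.round(d['position'],3).tolist(),round(d['score'],2)) for d in spot_point(c,t) if abs(d['position'][0]-.64)<.06 and abs(d['position'][1])<.1])
b=snap('scene')
cv2.imwrite('pics/fin.png',cv2.hconcat([cv2.resize(x['frame'][r[0]:r[1],r[2]:r[3],::-1],(400,400)) for x,r in((a,(110,230,305,425)),(b,(120,260,190,330)))]))
E
```

```text
{'clock': 22.433, 'joint_pos': [20.394, 19.513, -8.21, -0.13, -62.072, -24.572], 'qvel': [0.81, -0.079, 0.162, 0.121, -0.053, -0.018], 'tau': [-0.633, -59.51, 30.566, 7.841, 0.013, 0.01], 'tool_pos': [0.641, 0.034, 0.191], 'orientation': [-179.861, 0.19, -94.238], 'force': [0.336, -0.077, -6.677], 'moment': [-0.002, -0.09, 0.053], 'gripper_force': 29.97, 'opening': 0.014}
[ 0.28012321 -0.17905802  0.47594672] [-0.13867626  0.19027965 -0.03838035]
top lever [([0.599, -0.012, 0.001], 0.69), ([0.638, 0.0, 0.172], 0.64)]
top lever_balance []
top jaw_middle [([0.64, -0.003, 0.171], 0.7), ([0.636, -0.015, 0.108], 0.56)]
scene lever [([0.642, -0.006, 0.17], 0.94)]
scene lever_balance [([0.643, 0.04, 0.188], 0.89)]
scene jaw_middle [([0.638, -0.015, 0.11], 0.91)]
wrist lever [([0.635, -0.001, 0.167], 0.73), ([0.603, -0.011, 0.0], 0.68)]
wrist lever_balance [([0.641, 0.035, 0.188], 0.89)]
wrist jaw_middle [([0.641, -0.014, 0.108], 0.94)]
```

View pics/fin.png

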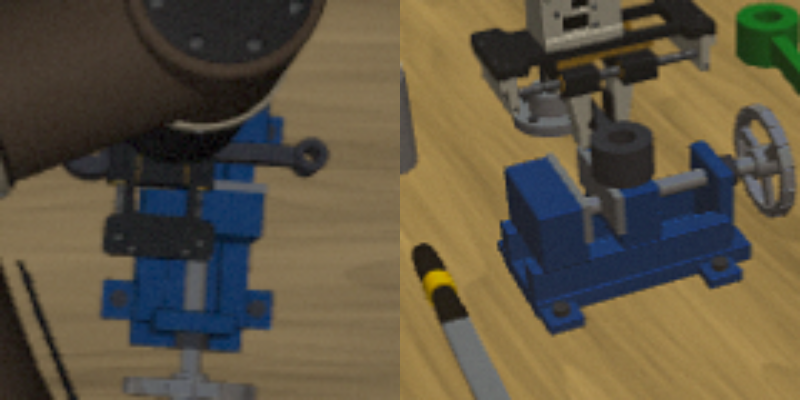

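The left panel shows the lever along the gap and above the vise, and the right panel shows it clear of the open jaws. One small trim is left: the lever is about 8 mm short along the jaws.

Request:
play_rows([
  [0.25,-0.05,0.2,0,0,0],
  [0.25,-0.05,0.2,0,0,0],
  [0.2,0,0,0,0,0],
  [0,0,0,0,0,0],
  [0,0,0,0,0,0],
  [0,0,0,0,0,0],
  [0,0,0,0,0,0],
  [0,0,0,0,0,0],
  [0,0,0,0,0,0],
])

```text
clock: 23.83
tool_pos: [0.6415, 0.0275, 0.1872]
orientation: [-179.8, 0.2, -94.2]
force: [-0.5, -0.0, -7.8]
opening: 0.0138
gripper_force: 30.0
```

```bash
python3 - <<'E'
from h import *
o=get_obs();print(o['tool_pos'],o['orientation'],o['gripper_force'],o['force'])
for c in('scene','wrist'):
  snap(c)
  for t in('lever','lever_balance','jaw_middle'):
    print(c,t,[np.round(d['position'],3).tolist() for d in spot_point(c,t) if abs(d['position'][0]-.64)<.06 and abs(d['position'][1])<.1])
E
```

```text
[0.64154255 0.02747218 0.18717208] [-179.81527224    0.19851313  -94.21777664] 29.97009962797165 [-4.82945710e-01 -7.43057494e-03 -7.81441366e+00]
scene lever [[0.64, -0.014, 0.162]]
scene lever_balance [[0.642, 0.031, 0.184]]
scene jaw_middle [[0.64, -0.014, 0.108]]
wrist lever [[0.635, -0.015, 0.162]]
wrist lever_balance [[0.643, 0.03, 0.183]]
wrist jaw_middle []
```

```bash
python3 -c "
from plant import *
print(close_job())"
```

```text
the job is handed in; nothing more can be done
None
```

I handed the job in with the jaws about 23 mm apart, the wheel released, and the lever gripped at its balance point. It is held level along the gap, about 5 cm above the jaw tops and centred to within a few millimetres; the judge's verdict was not shown.

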